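# Load a slide rack onto the sloping infeed rail of a stainer

## Robot

A 6-joint arm with a two-finger parallel gripper is mounted at the origin on a cart in front of the work surface, level with it; the furniture and walls round the work are solid. World frame = base frame: x ahead of the robot, y to its left, z up, the work surface at z = 0. Lengths are in m, angles in rad, forces in N, time in s.
With the tool pointing down it reaches from about 0.275 to 0.825 m from the base axis. Payload 5.2 kg.
Tool frame: the origin (TCP) lies on the centre line of the jaws, within the pads' length; the fingertips stand arm.tips_ahead ahead of it and the grasp point (between the pads) lies 8 mm behind it (arm.tips_ahead is the distance from the TCP to the fingertips, in m); z points along the fingers, y is the line along which they close (so a half turn about z gives the same grasp; the last joint's range is limited). The gripper opens to 93 mm and grips with 3 to 60 N. Pads are 15 mm wide; open, the fingers measure 128 mm over their backs; the gripper's body (75 mm by 188 mm) begins 65 mm behind the grasp point.
Start: joints at [-1.4, 0.259, 1.535, -0, 1.348, -0.203], TCP at [0.201, -0.512, 0.206] pointing down, gripper open.
Joint ranges: [-3.14, 3.14], [-0.91, 2.08], [0.19, 2.58], [-1.22, 4.36], [0.22, 2.71], [-3.12, 3.12]. Speed limits (rad/s): [2.57, 2.57, 3.14, 3.14, 3.14, 3.14].

## Interface

Orientations are given as a rotation vector (axis times angle).
In Python, from rig import arm gives the robot as it stands.
- The arm moves only by the shell command python3 -m crank 'ROWS' [FORCE]. ROWS is JSON, a list of rows, each an object with "fingers": the gripper command: -1 is shut, 1 is fully open, values between are in proportion; "offset": the shift along the tool's x, y, z in mm, a list of three; "roll": the turn about the tool's z in rad. A call has 1 to 5 rows; each row is the pose to reach, as a shift and turn from the pose commanded when the call began, along the tool's axes at that moment; what a row does not reach only later rows make up. A row lasts 1/12 s, in which the tool goes at most 41.7 mm and 7.16 degrees, less where a joint would pass 70% of its speed; a pose out of reach is approached as far as the arm can. A call with a gripper value outside its range is refused whole. The fingers move at their own pace and stop on an object; FORCE is the grip in N (left out, the last holds). Time passes only in rows, so rows that repeat a pose let the fingers close. It gives the time, the measured TCP pose, the force, the opening and the grip force at its end, in the units of the state.
- arm.sense(): the state, without advancing time (a new reading comes with each control period).
- arm.read_camera(name): name is "scene" or "top"; returns (picture, depth): 400x640x3 uint8, blue, green, red; 400x640 float32, m along the optical axis (not along the pixel's ray), 0 where there is no reading.
- arm.calibration(name): a dict with "K" (3x3 intrinsics, pixels), "cam_to_world" (4x4, takes a point from camera to world coordinates). Camera axes: x right, y up, looking along -z (the intrinsics and any distortion apply to the point x, -y, -z); pixel columns grow to the right and rows downward; lengths in m; the calibration is good to about 2 mm. A picture is of the moment at which its call begins. calibration takes no time and is no camera call.
- arm.sign_off(): hands the job in; it is judged then, once.
The state is a dict: "time": time; "q": joint angles; "qvel": joint speeds; "joint_torque": joint torques, N m; "position": TCP position; "tool_rot": TCP orientation; "contact_force": force on the tool from outside, world axes, zero at the start; "torque": the same for the moment, N m; "gripper_width": finger opening in m; "finger_force": force on a finger pad.
Only numpy, scipy, OpenCV 4.12 (cv2) and the standard library are available. Lean on these libraries where they do the work, as an engineer would, in place of code of your own. Each camera call takes 0.05 s, during which the arm holds its last target. There are 200 camera calls.

## Task

Hang the slide rack by its roller hook on the open upper end of the stainer's sloping infeed rail, roll it along the rail through the red spring gate, and let it go so that it runs down by itself and stays against the rubber stop with the gate closed behind it. Keep the rack upright, set it on the rail by feel and keep only light contact, since the rail's slope has just been changed and the glass slides and the rail must not be jolted or pressed hard, and leave everything else on the desk where it is.

Things in the scene. Friction and masses are not known exactly. Their poses are not given: they have to be found in the camera images.
- carrier: Loose slide rack on a roller hook, 0.2 to 0.33 kg, 163 mm tall, upright on the desk. Origin: underside of the white rack in the plane of the rollers; z up; y along the rack, its rolling direction; x across. Rack 42 x 84 x 32 mm (x -18 to 24). A steel plate (x -17 to -13, y -33 to 33, z 74 to 134 mm) and two straps at x = -16 join rack and grip. Hung, it pitches to the slope.
- saddle (a point): Where the rail's top edge bears, carrier (0, 0, 87) mm: midway between two white grooved rollers on the plate's +x side (y = -22 and 22, axle z = 94 mm; tread radius 7, width 9; flanges radius 11, lowest z = 83 mm). Below them, down to the rack's top at z = 32 mm, the hook is open towards +x: the rail enters sideways there. The rollers turn stiffly: it runs at about 0.03 to 0.1 m/s.
- grip (a point): Centre of the blue ribbed grip above the plate, carrier (-15, 0, 150) mm; 12 mm thick (x), 46 mm long (y), z = 131 to 163 mm. Pinch it across x from above. Mind the tall microscope at the left of the desk (about x 0.4 to 0.72, y 0.25 to 0.48 m, 0.33 m high) when the arm first swings over.
- stand: Fixed infeed stand: steel drip tray 150 x 420 mm, rim 24 mm high, two posts along its back (+x) carrying the rail. Origin: under the tray (x -70 to 80 mm), below the rail; z up; +y = downhill; the -x side is open and the hook goes on from there. Posts at x = 47 to 67, y = 175 and -155 mm, up to 197 mm high. The rail bends and slides break over 20 N between carrier and stand, in a push or a jolt.
- rail_low (a point): Pivot of the rail at its low end, stand (0, 175, 120) mm, on the rail's top edge. The rail is a steel bar 6 mm thick (x -3 to 3), 16 mm deep, held from its +x side; from here it rises straight towards -y to its free end at y = -190 mm. Its slope was clamped anywhere from 0.115 to 0.185 rad and is not reported: find its height by touch.
- load_point (a point): Fixed mark in the stand's frame (0, -125, 165.3) mm: the middle of the open length of rail, at the height its top edge has at mid slope (0.15 rad). The true edge is up to 11 mm higher or lower, to be felt. The hook goes on with its saddle at y = -165 to -100 mm; the grip then stands over the rail's -x side.
- gate (a joint): Red spring flap across the rail, hinged 32 mm above its top edge at stand y = -60 mm, hanging to 4 mm over it; 0 rad closed. It swings downhill only, to 1.45 rad, taking about 2 to 4 N from each roller; a loose carrier does not open it. It shuts between the rollers and again behind the last, when the saddle is past y = -5 mm. Its top stays 4 mm below the blue grip of a hung carrier.
- stop_point (a point): Where the saddle is when the front roller rests on the rubber stop: stand (0, 112, 129.5) mm at mid slope (2 mm up or down with the slope). From y = -25 to 145 mm a guard bar runs 20 to 26 mm above the rail's top edge and keeps hooks from being put on or lifted off there.
- petri_a: Bystander: petri dish with pink medium, 63 x 63 x 14 mm, origin under its centre.
- petri_b: Bystander: petri dish with yellow medium, 63 x 63 x 14 mm, origin under its centre.
- forceps: Bystander: steel tweezers lying flat, 120 mm long, origin under the middle.
- black_marker: Bystander: black and white marker, 135 mm long, lying flat, origin under the middle.
- stain: Bystander: brown bottle with white cap, 43 x 44 x 92 mm, behind the stand, origin under its centre.
- oil: Bystander: small brown bottle with black cap, 31 x 32 x 68 mm, behind the stand, origin under its centre.
- timer: Bystander: white bench timer, 30 x 64 x 62 mm, origin under its centre.

How it is judged:
By the outcome, as a careful person would: the job done as asked, in the order asked, and still so for the second after the job is handed in, with the robot touching nothing.
It also fails if it takes over 70 s, if anything falls off the work surface, if the arm or the gripper's body presses on something with over 40 N, if the wrist force passes 120 N, or if a joint passes its speed limit or range.

## Working session

There is one attempt and no reset: what is moved stays moved. The work goes in short steps, Python scripts to look and compute and a shell command to move; the robot and the scene stay as the last step left them, time stands still between calls to the robot, and variables do not carry over. Pictures are saved under pics/ and viewed, at most 11 in all, crops included, and the job is handed in when it is done.

```bash
ls; mkdir -p pics; python3 - <<'E'
from rig import arm
import cv2,numpy as np
for n in("scene","top"):
    p,d=arm.read_camera(n);cv2.imwrite(f"pics/{n}0.png",p);np.save(f"pics/{n}0.npy",d)
    c=arm.calibration(n);print(n,np.round(c["K"],1).tolist(),np.round(c["cam_to_world"],3).tolist(),{k:v for k,v in c.items() if k not in("K","cam_to_world")})
s=arm.sense();print(s,arm.tips_ahead)
E
```

```text
pics
scene [[417.4, 0.0, 317.3], [0.0, 417.4, 198.6], [0.0, 0.0, 1.0]] [[0.562, 0.381, -0.734, -0.048], [-0.827, 0.25, -0.504, -0.464], [-0.008, 0.89, 0.456, 0.532], [0.0, 0.0, 0.0, 1.0]] {}
top [[376.1, 0.0, 322.2], [0.0, 376.1, 197.1], [0.0, 0.0, 1.0]] [[0.01, 0.983, -0.181, 0.4], [-1.0, 0.006, -0.027, -0.043], [-0.025, 0.181, 0.983, 1.025], [0.0, 0.0, 0.0, 1.0]] {}
{'time': 0.1, 'q': array([-1.39982949e+00,  2.59275088e-01,  1.53593360e+00, -1.20468431e-05,
        1.34798465e+00, -2.02798755e-01]), 'qvel': array([-0.00035752, -0.00130415, -0.00051521, -0.00103119, -0.00013362,
        0.00036355]), 'joint_torque': array([ 2.62536552e-03, -4.38210440e+01, -2.84641957e+01,  7.20455032e-02,
        3.62836907e-02, -6.33515947e-05]), 'position': array([ 0.20075136, -0.51152863,  0.20511424]), 'tool_rot': array([-3.08531821e+00, -5.83404819e-01, -2.15560336e-05]), 'contact_force': array([-0.49375843,  0.91924188,  0.33374684]), 'torque': array([ 0.01043615, -0.00109014,  0.01876179]), 'finger_force': 0.0, 'gripper_width': 0.09268868989174682} 0.011
```

View pics/scene0.png

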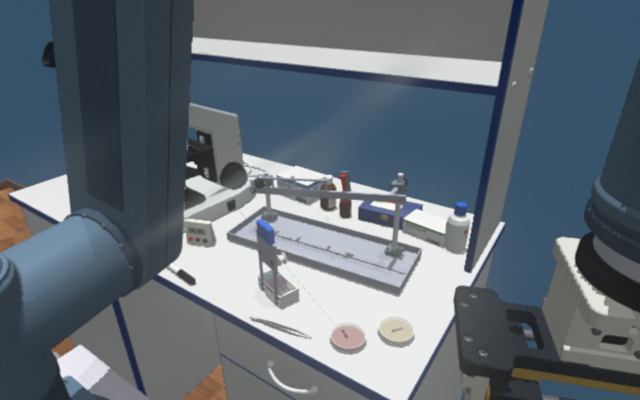

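View pics/top0.png

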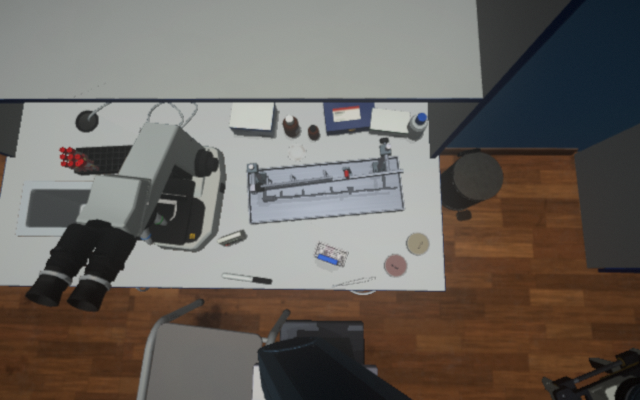

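Scene view: blue grip at (266,235), rail from (260,190) to (405,200). Top view: carrier at (330,255), tray corners about (248,168)–(403,215), and red gate at (347,173). The rail's free end is on the right at (400,173).

```bash
cat > h.py <<'E'
import numpy as np,cv2
from rig import arm
def world(n,d):
    c=arm.calibration(n);K=c["K"];T=np.array(c["cam_to_world"])
    v,u=np.mgrid[:400,:640]
    P=np.stack([(u-K[0][2])/K[0][0]*d,-(v-K[1][2])/K[1][1]*d,-d],-1)
    return P@T[:3,:3].T+T[:3,3]
E
python3 - <<'E'
from h import *
for n in("scene","top"):
    p=cv2.imread(f"pics/{n}0.png");d=np.load(f"pics/{n}0.npy");W=world(n,d)
    h=cv2.cvtColor(p,cv2.COLOR_BGR2HSV);ok=d>0
    v,u=np.mgrid[:400,:640]
    roi=((u>235)&(u<310)&(v>205)&(v<310)) if n=="scene" else ((u>305)&(u<355)&(v>230)&(v<275))
    m=ok&roi&(h[...,1]>140)&(h[...,0]>100)&(h[...,0]<130)&(W[...,2]>.1)&(W[...,2]<.2)
    g=W[m];print(n,"grip",len(g),g.min(0).round(3),g.max(0).round(3),g.mean(0).round(4))
    t=g[g[:,2]>.155]
    if len(t)>5:print(" top",len(t),t.mean(0).round(4),cv2.minAreaRect((t[:,:2]*1000).astype(np.float32)))
    r=W[ok&roi&(W[...,2]>.015)&(W[...,2]<.06)]
    print(" rack",len(r),cv2.minAreaRect((r[:,:2]*1000).astype(np.float32)))
    # tray/rim
    X=W;inb=ok&(X[...,0]>.38)&(X[...,0]<.75)&(X[...,1]>-.3)&(X[...,1]<.25)
    rim=inb&(X[...,2]>.012)&(X[...,2]<.03)&(h[...,1]<90)
    nc,lab,st,_=cv2.connectedComponentsWithStats((inb&(X[...,2]>.004)&(X[...,2]<.032)).astype(np.uint8))
    i=1+np.argmax(st[1:,4]);q=X[lab==i]
    print(" tray",len(q),cv2.minAreaRect((q[:,:2]*1000).astype(np.float32)))
    hi=X[inb&(X[...,2]>.1)&(X[...,2]<.23)]
    np.save(f"pics/hi_{n}.npy",hi)
    for y0 in np.arange(-.26,.22,.03):
        s=hi[(hi[:,1]>=y0)&(hi[:,1]<y0+.03)]
        if len(s):print("  ",round(y0,2),len(s),np.median(s,0).round(3),s.min(0).round(3),s.max(0).round(3))
    red=inb&(h[...,1]>130)&((h[...,0]<8)|(h[...,0]>172))&(X[...,2]>.1)
    print(" red",red.sum(),X[red].mean(0).round(3) if red.any() else 0)
    box=(215,160,215,140) if n=="top" else (225,165,205,195)
    x,y,w,hh=box;c=p[y:y+hh,x:x+w];f=min(800/w,600/hh);cv2.imwrite(f"pics/{n}_crop.png",cv2.resize(c,None,fx=f*.99,fy=f*.99,interpolation=2))
E
```

```text
scene grip 72 [ 0.408 -0.054  0.159] [ 0.424 -0.014  0.164] [ 0.4157 -0.0343  0.1616]
 top 72 [ 0.4157 -0.0343  0.1616] ((416.1351318359375, -33.517852783203125), (41.3216438293457, 8.746330261230469), 70.32872009277344)
 rack 1317 ((548.8587646484375, 58.71435546875), (391.55487060546875, 177.60321044921875), 44.07173538208008)
 tray 7680 ((608.5211181640625, -20.74725341796875), (154.79403686523438, 420.84686279296875), 5.41532564163208)
   -0.23 32 [ 0.62  -0.204  0.171] [ 0.618 -0.207  0.165] [ 0.625 -0.2    0.179]
   -0.2 346 [ 0.663 -0.176  0.17 ] [ 0.615 -0.2    0.101] [ 0.702 -0.17   0.197]
   -0.17 254 [ 0.63  -0.161  0.169] [ 0.611 -0.17   0.103] [ 0.699 -0.14   0.197]
   -0.14 116 [ 0.612 -0.125  0.16 ] [ 0.608 -0.139  0.15 ] [ 0.617 -0.11   0.17 ]
   -0.11 155 [ 0.61  -0.089  0.158] [ 0.601 -0.109  0.145] [ 0.625 -0.08   0.195]
   -0.08 446 [ 0.603 -0.062  0.15 ] [ 0.405 -0.08   0.1  ] [ 0.624 -0.05   0.199]
   -0.05 450 [ 0.417 -0.034  0.146] [ 0.406 -0.05   0.101] [ 0.624 -0.02   0.178]
   -0.02 239 [ 0.598 -0.01   0.14 ] [ 0.416 -0.02   0.101] [0.605 0.01  0.174]
   0.
[... 1304 characters left out ...]
  -0.08 140 [ 0.604 -0.067  0.158] [ 0.404 -0.079  0.1  ] [ 0.624 -0.05   0.202]
   -0.05 183 [ 0.6   -0.032  0.162] [ 0.406 -0.05   0.1  ] [ 0.622 -0.02   0.18 ]
   -0.02 121 [ 0.598 -0.01   0.149] [ 0.417 -0.019  0.1  ] [0.604 0.01  0.175]
   0.01 72 [0.596 0.025 0.143] [0.593 0.011 0.123] [0.601 0.039 0.172]
   0.04 102 [0.595 0.053 0.141] [0.59  0.04  0.121] [0.612 0.07  0.166]
   0.07 71 [0.591 0.085 0.133] [0.587 0.071 0.117] [0.596 0.1   0.161]
   0.1 108 [0.589 0.113 0.142] [0.578 0.1   0.107] [0.608 0.129 0.157]
   0.13 223 [0.608 0.15  0.124] [0.575 0.13  0.101] [0.653 0.16  0.148]
   0.16 51 [0.634 0.164 0.122] [0.582 0.16  0.107] [0.65  0.17  0.134]
 red 17 [ 0.608 -0.074  0.196]
```

View pics/top_crop.png

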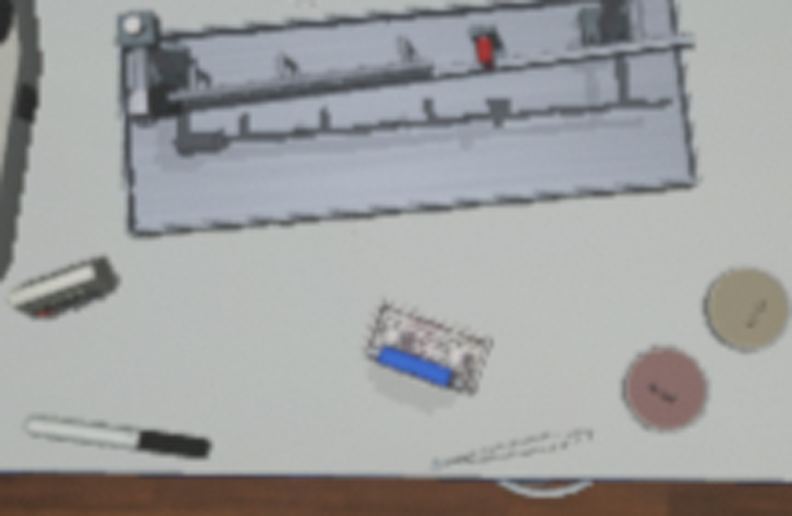

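View pics/scene_crop.png

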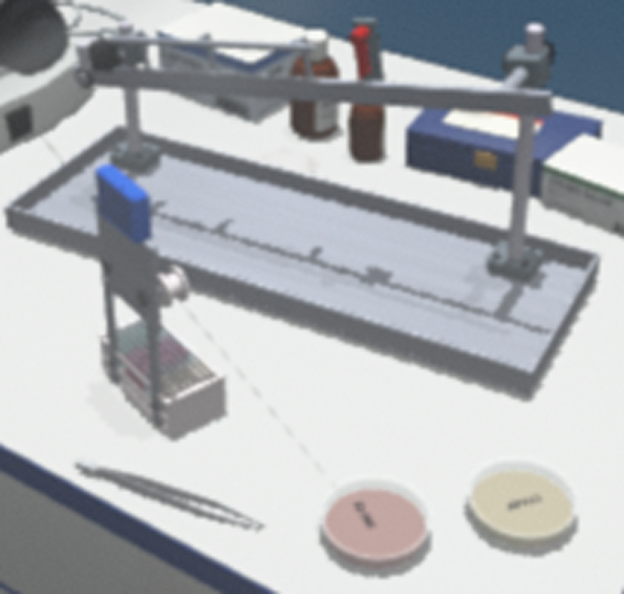

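Top crop: the rack's slides lie on the +x side of the blue grip, so the rollers face the rail, and the red gate is at (485,50). Scene crop: the hook side with the roller at (172,285) faces the stand. I'll fit the rail and tray more closely, then move.

```bash
python3 - <<'E'
from h import *
for n in("scene","top"):
    hi=np.load(f"pics/hi_{n}.npy")
    yaw=.09;o=np.array([.6035,-.0212])
    c,s=np.cos(yaw),np.sin(yaw)
    L=hi.copy();L[:,:2]=(hi[:,:2]-o)@np.array([[c,-s],[s,c]])
    for y0 in range(-195,-65,15):
        m=(abs(L[:,1]*1000-y0-7.5)<7.5)&(abs(L[:,0])<.012)&(L[:,2]<.19)&(L[:,2]>.13)
        q=L[m]*1000
        if len(q)<4: continue
        zt=np.percentile(q[:,2],92);t=q[q[:,2]>zt-3]
        print(n,y0+7,len(q),"x",q[:,0].min().round(1),np.median(q[:,0]).round(1),q[:,0].max().round(1),"topx",np.median(t[:,0]).round(1),"z",zt.round(1))
    print("ymin",(L[(abs(L[:,0])<.012),1].min()*1000).round(1))
p=np.load("pics/top0.npy");W=world("top",p)
for v,u in((40,200),(40,400),(95,200),(95,330),(95,450)):print("shelf",W[v,u].round(3))
import scipy.spatial.transform as t
s=arm.sense();print(t.Rotation.from_rotvec(s["tool_rot"]).as_matrix().round(4).tolist())
R=t.Rotation.from_rotvec(s["tool_rot"]).as_matrix()
print("to above grip, tool mm",((np.array([.4165,-.033,.206])-s["position"])@R*1000).round(1))
E
```

```text
scene -188 30 x -2.3 -0.2 4.5 topx -0.5 z 179.0
scene -173 67 x -2.8 -0.5 6.6 topx -0.1 z 178.0
scene -158 63 x -2.7 -0.6 3.7 topx 0.1 z 175.9
scene -143 61 x -3.7 -0.8 3.1 topx -0.9 z 172.9
scene -128 63 x -4.2 -0.7 6.8 topx 0.4 z 170.5
scene -113 58 x -4.2 -1.1 2.1 topx -0.9 z 168.5
scene -98 58 x -3.7 -1.2 4.2 topx -0.2 z 165.6
scene -83 56 x -4.3 -1.4 1.7 topx -0.9 z 162.9
scene -68 74 x -3.3 -0.8 11.9 topx 10.6 z 175.5
ymin -186.9
top -188 10 x -3.2 -2.2 0.7 topx -0.2 z 182.4
top -173 24 x -3.5 -2.1 2.7 topx -0.1 z 180.1
top -158 34 x -3.9 -1.4 10.2 topx -1.0 z 178.2
top -143 33 x -3.9 -1.4 11.2 topx 0.1 z 175.5
top -128 24 x -4.1 -2.5 2.1 topx -1.3 z 172.7
top -113 26 x -4.2 -2.5 2.4 topx -0.8 z 171.4
top -98 24 x -4.2 -2.8 3.1 topx -0.9 z 166.8
top -83 24 x -3.9 -2.6 2.5 topx -1.7 z 164.4
top -68 41 x -4.4 0.9 11.5 topx 9.3 z 175.6
ymin -185.7
shelf [0.823 0.211 0.38 ]
shelf [ 0.819 -0.168  0.381]
shelf [0.71  0.203 0.38 ]
shelf [ 0.71  -0.037  0.379]
shelf [ 0.71  -0.256  0.379]
[[0.931, 0.3651, -0.0003], [0.3651, -0.931, 0.0016], [0.0003, -0.0016, -1.0]]
to above grip, tool mm [ 3.756e+02 -3.667e+02 -2.000e-01]
```

```bash
python3 -m crank '[{"fingers":1,"offset":[28,-27,-5],"roll":0},{"fingers":1,"offset":[56,-54,-10],"roll":0},{"fingers":1,"offset":[84,-81,-15],"roll":0},{"fingers":1,"offset":[112,-108,-20],"roll":0},{"fingers":1,"offset":[140,-135,-25],"roll":0}]'
python3 -m crank '[{"fingers":1,"offset":[28,-27,0],"roll":0},{"fingers":1,"offset":[56,-54,0],"roll":0},{"fingers":1,"offset":[84,-81,0],"roll":0},{"fingers":1,"offset":[112,-108,0],"roll":0},{"fingers":1,"offset":[140,-135,0],"roll":0}]'
python3 -m crank '[{"fingers":1,"offset":[28,-27,0],"roll":-0.12},{"fingers":1,"offset":[56,-54,0],"roll":-0.24},{"fingers":1,"offset":[84,-81,0],"roll":-0.36},{"fingers":1,"offset":[95.6,-96.7,0],"roll":-0.48},{"fingers":1,"offset":[95.6,-96.7,0],"roll":-0.6}]'
python3 -m crank '[{"fingers":1,"offset":[0,0,0],"roll":-0.12},{"fingers":1,"offset":[0,0,0],"roll":-0.24},{"fingers":1,"offset":[0,0,0],"roll":-0.26},{"fingers":1,"offset":[0,0,0],"roll":-0.26},{"fingers":1,"offset":[0,0,0],"roll":-0.26}]'
cat >> h.py <<'E'
from scipy.spatial.transform import Rotation as Ro
def st():
    s=arm.sense();R=Ro.from_rotvec(s["tool_rot"]).as_matrix();return s,s["position"],R
def go(target):  # tool-axis offset in mm
    s,p,R=st();return ((np.array(target)-p)@R*1000).round(1)
O=np.array([.6032,-.0195,0]);YAW=.092
RS=Ro.from_euler('z',YAW).as_matrix()
def stand(p): return (np.array(p)-O)@RS*1000   # mm
def unst(m): return RS@(np.array(m)/1000)+O
E
python3 - <<'E'
from h import *
s,p,R=st();print(p.round(4),np.degrees(np.arctan2(R[1,1],R[0,1])),s["contact_force"].round(2),s["q"].round(2))
print(go([.4165,-.033,p[2]]))
d=np.load("pics/top0.npy");W=world("top",d)
for u in(300,400):print([W[v,u].round(3).tolist() for v in range(97,105)])
# line fit of grip from top
E
```

```text
time: 0.52
position: [0.282, -0.3333, 0.2306]
tool_rot: [-3.086, -0.582, 0.0]
contact_force: [0.4, 0.4, 0.9]
gripper_width: 0.0929
finger_force: 0.0
time: 0.93
position: [0.363, -0.1565, 0.2308]
tool_rot: [-3.087, -0.583, -0.0]
contact_force: [1.0, -0.1, 0.5]
gripper_width: 0.093
finger_force: 0.0
time: 1.35
position: [0.417, -0.0296, 0.2306]
tool_rot: [-2.767, -1.484, -0.001]
contact_force: [-0.8, -0.5, 0.6]
gripper_width: 0.0933
finger_force: 0.0
time: 1.77
position: [0.4165, -0.0335, 0.2307]
tool_rot: [-2.565, -1.813, 0.0]
contact_force: [0.6, -0.6, -0.3]
gripper_width: 0.0932
finger_force: 0.0
[ 0.4165 -0.0335  0.2307] -19.506348412111567 [ 0.59 -0.57 -0.26] [-0.35 -0.    1.78  0.    1.37 -0.01]
[ 0.5 -0.2  0. ]
[[0.705, 0.017, 0.381], [0.704, 0.017, 0.381], [0.703, 0.018, 0.379], [0.701, 0.018, 0.377], [0.702, 0.018, 0.372], [0.701, 0.018, 0.369], [0.866, 0.052, 0.002], [0.863, 0.052, 0.003]]
[[0.706, -0.165, 0.379], [0.704, -0.165, 0.379], [0.702, -0.165, 0.379], [0.702, -0.166, 0.376], [0.702, -0.167, 0.372], [0.702, -0.168, 0.366], [0.868, -0.237, -0.002], [0.865, -0.238, -0.004]]
```

```bash
python3 -m crank '[{"fingers":1,"offset":[0.5,-0.2,25],"roll":0},{"fingers":1,"offset":[0.5,-0.2,50],"roll":0},{"fingers":1,"offset":[0.5,-0.2,70],"roll":0},{"fingers":1,"offset":[0.5,-0.2,80],"roll":0},{"fingers":1,"offset":[0.5,-0.2,86],"roll":0}]'
python3 -m crank '[{"fingers":-0.4,"offset":[0,0,0],"roll":0},{"fingers":-0.5,"offset":[0,0,0],"roll":0},{"fingers":-0.6,"offset":[0,0,0],"roll":0},{"fingers":-0.66,"offset":[0,0,0],"roll":0},{"fingers":-0.7,"offset":[0,0,0],"roll":0}]' 12
python3 -m crank '[{"fingers":-1,"offset":[0,0,0],"roll":0},{"fingers":-1,"offset":[0,0,0],"roll":0},{"fingers":-1,"offset":[0,0,0],"roll":0},{"fingers":-1,"offset":[0,0,0],"roll":0},{"fingers":-1,"offset":[0,0,0],"roll":0}]' 12
```

```text
time: 2.18
position: [0.4155, -0.0328, 0.1433]
tool_rot: [-2.563, -1.812, 0.003]
contact_force: [-0.9, 0.1, -0.4]
gripper_width: 0.093
finger_force: 0.0
time: 2.6
position: [0.4172, -0.0331, 0.1456]
tool_rot: [2.562, 1.816, 0.002]
contact_force: [-1.0, -0.2, -0.5]
gripper_width: 0.0644
finger_force: 0.0
time: 3.02
position: [0.4166, -0.0329, 0.1449]
tool_rot: [-2.563, -1.817, 0.0]
contact_force: [0.6, 0.8, 0.4]
gripper_width: 0.031
finger_force: 0.0
```

```bash
python3 -m crank '[{"fingers":-1,"offset":[0,0,0],"roll":0},{"fingers":-1,"offset":[0,0,0],"roll":0},{"fingers":-1,"offset":[0,0,0],"roll":0},{"fingers":-1,"offset":[0,0,0],"roll":0},{"fingers":-1,"offset":[0,0,0],"roll":0}]' 12
python3 -m crank '[{"fingers":-1,"offset":[0,0,0],"roll":0},{"fingers":-1,"offset":[0,0,0],"roll":0},{"fingers":-1,"offset":[0,0,-2],"roll":0},{"fingers":-1,"offset":[0,0,-5],"roll":0},{"fingers":-1,"offset":[0,0,-10],"roll":0}]' 12
```

```text
time: 3.43
position: [0.4166, -0.033, 0.1448]
tool_rot: [2.563, 1.817, 0.0]
contact_force: [0.1, -0.4, 0.1]
gripper_width: 0.0118
finger_force: 12.0
time: 3.85
position: [0.416, -0.0327, 0.1546]
tool_rot: [-2.561, -1.817, 0.002]
contact_force: [-0.1, 0.5, -1.9]
gripper_width: 0.0119
finger_force: 12.0
```

```bash
python3 -m crank '[{"fingers":-1,"offset":[0,0,-18],"roll":0},{"fingers":-1,"offset":[0,0,-36],"roll":-0.08},{"fingers":-1,"offset":[0,0,-54],"roll":-0.16},{"fingers":-1,"offset":[0,0,-72],"roll":-0.24},{"fingers":-1,"offset":[0,0,-88],"roll":-0.3}]'
python3 -m crank '[{"fingers":-1,"offset":[0,0,-4],"roll":-0.08},{"fingers":-1,"offset":[0,0,-5],"roll":-0.132},{"fingers":-1,"offset":[0,0,-5],"roll":-0.132},{"fingers":-1,"offset":[0,0,-5],"roll":-0.132},{"fingers":-1,"offset":[0,0,-5],"roll":-0.132}]'
python3 - <<'E'
from h import *
s,p,R=st();print(p.round(4),np.degrees(np.arctan2(R[1,1],R[0,1])),s["contact_force"].round(2))
t=unst([-75,-125,248]);print(t,go(t))
E
```

```text
time: 4.27
position: [0.4165, -0.0329, 0.2443]
tool_rot: [2.257, 2.184, 0.0]
contact_force: [-0.4, -0.7, -3.3]
gripper_width: 0.0119
finger_force: 12.0
time: 4.68
position: [0.4163, -0.0329, 0.2477]
tool_rot: [-2.115, -2.322, 0.0]
contact_force: [-0.9, 0.8, -3.3]
gripper_width: 0.0116
finger_force: 12.0
[ 0.4163 -0.0329  0.2477] 5.347380566408725 [-0.88  0.85 -3.27]
[ 0.54000096 -0.15086164  0.248     ] [-129.   112.1   -0.4]
```

```bash
python3 -m crank '[{"fingers":-1,"offset":[-20,17,0],"roll":0},{"fingers":-1,"offset":[-45,39,0],"roll":0},{"fingers":-1,"offset":[-70,61,0],"roll":0},{"fingers":-1,"offset":[-95,83,0],"roll":0},{"fingers":-1,"offset":[-115,100,0],"roll":0}]'
python3 -m crank '[{"fingers":-1,"offset":[-10,8,0],"roll":0},{"fingers":-1,"offset":[-14,12,0],"roll":0},{"fingers":-1,"offset":[-14,12,0],"roll":0},{"fingers":-1,"offset":[-14,12,0],"roll":0},{"fingers":-1,"offset":[-14,12,0],"roll":0}]'
python3 - <<'E'
from h import *
s,p,R=st();print(stand(p).round(1),s["contact_force"].round(2),s["finger_force"])
ims=[]
for n in("scene","top"):
    p,d=arm.read_camera(n);cv2.imwrite(f"pics/{n}1.png",p);np.save(f"pics/{n}1.npy",d)
    W=world(n,d);h=cv2.cvtColor(p,cv2.COLOR_BGR2HSV)
    L=stand(W)
    m=(d>0)&(h[...,1]>140)&(h[...,0]>100)&(h[...,0]<130)&(L[...,2]>215)&(L[...,2]<275)&(abs(L[...,1]+125)<60)&(L[...,0]<0)
    if m.any():print(n,"grip",m.sum(),L[m].min(0),L[m].max(0))
    m=(d>0)&(L[...,2]>98)&(L[...,2]<140)&(abs(L[...,1]+125)<60)&(L[...,0]<-20)&(L[...,0]>-100)
    if m.any():print(n,"rack",m.sum(),np.percentile(L[m],[1,99],axis=0).round(1),cv2.minAreaRect(L[m][:,:2].astype(np.float32)))
    for z0 in(130,150,170,190,205):
        m=(d>0)&(abs(L[...,2]-z0)<8)&(abs(L[...,1]+125)<60)&(L[...,0]<-15)&(L[...,0]>-100)
        if m.any():print(n,z0,m.sum(),np.percentile(L[m],[2,50,98],axis=0).round(1).tolist())
    x,y,w,hh=(240,150,240,200) if n=="scene" else (240,120,200,150)
    cv2.imwrite(f"pics/{n}1c.png",cv2.resize(p[y:y+hh,x:x+w],None,fx=3,fy=3,interpolation=2))
E
```

```text
time: 5.1
position: [0.5285, -0.1396, 0.2472]
tool_rot: [-2.115, -2.322, 0.0]
contact_force: [0.8, 0.2, -3.0]
gripper_width: 0.0115
finger_force: 11.9
time: 5.52
position: [0.5395, -0.1497, 0.2478]
tool_rot: [-2.112, -2.324, 0.0]
contact_force: [-0.3, 0.9, -2.9]
gripper_width: 0.0117
finger_force: 12.0
[ -75.4 -123.8  247.8] [-0.26  0.93 -2.9 ] 11.956698596477509
scene grip 173 [ -82.92083282 -145.72623743  235.85381345] [ -71.07656917 -102.30268287  265.52590137]
scene rack 1057 [[ -85.7 -162.4  102.4]
 [ -45.1  -79.7  138.4]] ((-64.26768493652344, -120.4977798461914), (45.61079406738281, 85.04896545410156), 0.552212655544281)
scene 130 561 [[-84.6, -162.1, 122.4], [-74.0, -122.7, 130.8], [-45.3, -80.5, 135.9]]
scene 150 80 [[-84.5, -151.2, 142.4], [-82.2, -141.7, 149.3], [-79.7, -90.8, 157.5]]
scene 170 108 [[-82.7, -151.8, 162.7], [-80.7, -128.6, 172.2], [-78.0, -90.1, 178.0]]
scene 190 292 [[-82.9, -153.9, 182.5], [-79.4, -124.8, 190.3], [-57.7, -89.9, 197.7]]
scene 205 315 [[-82.1, -154.1, 197.2], [-78.7, -124.8, 204.3], [-57.9, -90.7, 212.7]]
top rack 208 [[ -87.  -138.2  104.1]
 [ -45.1  -78.4  135.4]] ((-65.47997283935547, -109.39698028564453), (42.953147888183594, 62.19681930541992), 0.5578127503395081)
top 130 135 [[-85.9, -127.2, 122.5], [-72.1, -88.8, 130.3], [-45.4, -78.5, 135.4]]
top 150 9 [[-85.1, -98.9, 144.0], [-84.6, -94.4, 155.3], [-83.7, -90.1, 157.2]]
top 170 4 [[-84.0, -97.8, 168.8], [-83.9, -94.6, 169.5], [-83.6, -91.0, 172.3]]
top 190 15 [[-83.4, -107.8, 182.4], [-80.4, -92.8, 195.4], [-58.3, -89.2, 197.6]]
top 205 61 [[-84.5, -106.3, 197.5], [-66.6, -98.9, 202.9], [-58.3, -89.7, 210.6]]
```

View pics/scene1c.png

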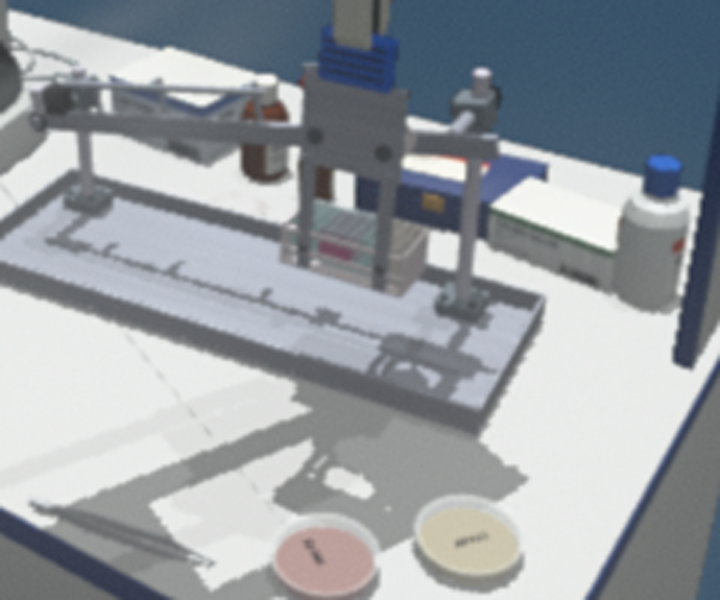

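The carrier hangs beside the rail with the plate spanning crop x 303–408. The rail passes at crop y≈130 and the rack is below it. It tilts about 3° inward, so I'll approach and re-measure relative to the rail.

```bash
python3 -m crank '[{"fingers":-1,"offset":[0,10,0],"roll":0},{"fingers":-1,"offset":[0,20,0],"roll":0},{"fingers":-1,"offset":[0,30,0],"roll":0},{"fingers":-1,"offset":[0,38,0],"roll":0},{"fingers":-1,"offset":[0,44,0],"roll":0}]'
python3 -m crank '[{"fingers":-1,"offset":[0,0,0],"roll":0},{"fingers":-1,"offset":[0,0,0],"roll":0},{"fingers":-1,"offset":[0,0,0],"roll":0},{"fingers":-1,"offset":[0,0,0],"roll":0},{"fingers":-1,"offset":[0,0,0],"roll":0}]'
python3 - <<'E'
from h import *
s,p,R=st();print(stand(p).round(1),s["contact_force"].round(2),s["torque"].round(3))
for n in("scene","top"):
    p,d=arm.read_camera(n);cv2.imwrite(f"pics/{n}2.png",p)
    L=stand(world(n,d));ok=d>0
    for z0 in(115,145,165,180,190,200,210,222):
        m=ok&(abs(L[...,2]-z0)<6)&(abs(L[...,1]+122)<34)&(abs(L[...,0]+35)<20)
        if m.any():print(n,"carrier",z0,m.sum(),np.percentile(L[m][:,0],[2,20,50,80,98]).round(1))
    for y0 in(-178,-170,-85,-78):
        m=ok&(abs(L[...,1]-y0)<4)&(abs(L[...,0])<12)&(L[...,2]>150)&(L[...,2]<186)
        if m.any():print(n,"rail",y0,m.sum(),np.percentile(L[m],[2,50,98],axis=0).round(1).tolist())
    x,y,w,hh=(280,140,160,130) if n=="scene" else (320,130,110,90)
    cv2.imwrite(f"pics/{n}2c.png",cv2.resize(p[y:y+hh,x:x+w],None,fx=4.5,fy=4.5,interpolation=2))
E
```

```text
time: 6.03
position: [0.5855, -0.1463, 0.2476]
tool_rot: [-2.113, -2.325, -0.0]
contact_force: [-1.0, 0.2, -2.8]
gripper_width: 0.0115
finger_force: 12.0
time: 6.45
position: [0.5838, -0.1466, 0.2479]
tool_rot: [-2.114, -2.324, 0.0]
contact_force: [0.4, -0.2, -1.4]
gripper_width: 0.0114
finger_force: 12.0
[ -31.  -124.8  247.9] [ 0.39 -0.19 -1.38] [-0.007 -0.038  0.009]
scene carrier 115 177 [-41.9 -40.  -38.1 -35.  -33.4]
scene carrier 145 58 [-40.3 -39.2 -38.2 -37.  -35.3]
scene carrier 165 60 [-39.3 -38.1 -37.5 -36.4 -34.7]
scene carrier 180 163 [-38.4 -37.  -35.9 -34.7 -33.4]
scene carrier 190 192 [-38.4 -36.3 -35.4 -34.5 -32.2]
scene carrier 200 219 [-39.  -36.2 -34.8 -33.7 -31.1]
scene carrier 210 201 [-36.4 -35.2 -34.4 -33.4 -31.8]
scene carrier 222 206 [-35.9 -34.7 -33.7 -33.  -31.5]
scene rail -178 32 [[-2.9, -181.5, 164.0], [-0.6, -178.2, 172.0], [1.4, -174.5, 179.8]]
scene rail -170 40 [[-3.6, -173.8, 162.9], [-0.8, -169.9, 170.9], [3.5, -166.1, 178.4]]
scene rail -85 4 [[-4.0, -88.3, 152.5], [-2.5, -87.8, 154.9], [-1.4, -87.2, 159.3]]
scene rail -78 1 [[-3.5, -75.2, 151.8], [-3.5, -75.2, 151.8], [-3.5, -75.2, 151.8]]
top carrier 115 34 [-44.  -42.3 -40.7 -33.1 -22. ]
top carrier 145 5 [-41.7 -41.3 -41.1 -40.8 -40.7]
top carrier 165 11 [-40.4 -40.1 -40.  -39.5 -38.4]
top carrier 180 12 [-39.9 -39.2 -38.4 -38.1 -37.9]
top carrier 190 17 [-39.8 -38.  -37.6 -36.  -15.9]
top carrier 200 47 [-40.5 -37.8 -25.2 -17.7 -15.1]
top carrier 210 19 [-40.  -37.1 -36.3 -20.5 -15.4]
top carrier 222 9 [-36.4 -36.4 -36.  -35.8 -35.7]
top rail -85 16 [[-4.2, -88.7, 153.6], [-2.2, -84.8, 163.0], [1.5, -81.1, 165.5]]
top rail -78 14 [[-4.5, -81.4, 151.9], [-2.9, -77.7, 161.4], [1.1, -74.2, 165.4]]
```

View pics/top2c.png

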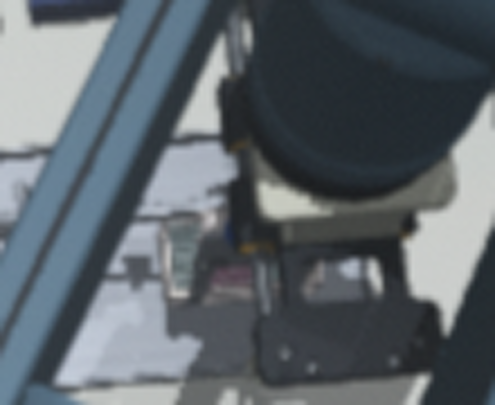

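```bash
python3 -m crank '[{"fingers":-1,"offset":[0,5,0],"roll":0},{"fingers":-1,"offset":[0,10,0],"roll":0},{"fingers":-1,"offset":[0,14,0],"roll":0},{"fingers":-1,"offset":[0,18,0],"roll":0},{"fingers":-1,"offset":[0,20.5,0],"roll":0}]'
python3 -m crank '[{"fingers":-1,"offset":[0,0,2],"roll":0},{"fingers":-1,"offset":[0,0,5],"roll":0},{"fingers":-1,"offset":[0,0,8],"roll":0},{"fingers":-1,"offset":[0,0,10],"roll":0},{"fingers":-1,"offset":[0,0,10],"roll":0}]'
python3 - <<'E'
from h import *
s,p,R=st();print(stand(p).round(1),s["contact_force"].round(2),s["torque"].round(3))
for n in("scene","top"):
    p,d=arm.read_camera(n);cv2.imwrite(f"pics/{n}3.png",p)
    L=stand(world(n,d));ok=d>0
    for z0 in(160,170,180,190,200,212):
        m=ok&(abs(L[...,2]-z0)<5)&(abs(L[...,1]+122)<30)&(abs(L[...,0]+15)<9)
        if m.any():print(n,"carrier",z0,m.sum(),np.percentile(L[m][:,0],[2,20,50,80,98]).round(1))
    for y0 in(-178,-170,-162,-80,-72):
        m=ok&(abs(L[...,1]-y0)<4)&(abs(L[...,0])<9)&(L[...,2]>150)&(L[...,2]<186)
        if m.any():print(n,"rail",y0,m.sum(),np.percentile(L[m],[2,50,98],axis=0).round(1).tolist())
p=cv2.imread("pics/scene3.png");cv2.imwrite("pics/scene3c.png",cv2.resize(p[150:250,310:430],None,fx=5,fy=5,interpolation=2))
E
```

```text
time: 6.97
position: [0.6052, -0.1445, 0.2477]
tool_rot: [-2.113, -2.325, -0.0]
contact_force: [-0.3, -0.1, -2.9]
gripper_width: 0.0118
finger_force: 12.0
time: 7.38
position: [0.604, -0.1445, 0.237]
tool_rot: [-2.113, -2.323, 0.001]
contact_force: [0.5, 0.1, -2.9]
gripper_width: 0.0114
finger_force: 12.0
[ -10.7 -124.6  237. ] [ 0.55  0.09 -2.88] [-0.032 -0.048  0.07 ]
scene carrier 160 49 [-19.2 -18.1 -17.1 -15.9 -12.9]
scene carrier 170 132 [-17.9 -16.8 -15.7 -14.7 -13.2]
scene carrier 180 134 [-18.4 -16.3 -15.1 -13.7 -12.5]
scene carrier 190 156 [-18.7 -16.3 -14.9 -13.6 -12.3]
scene carrier 200 151 [-16.3 -14.9 -13.8 -12.8 -11.6]
scene carrier 212 147 [-15.7 -14.4 -13.3 -12.4 -11.5]
scene rail -178 33 [[-4.3, -181.7, 163.9], [-0.9, -178.2, 172.6], [1.6, -174.3, 179.3]]
scene rail -170 39 [[-3.4, -173.6, 161.7], [-0.7, -169.6, 171.5], [5.3, -166.3, 178.2]]
scene rail -162 35 [[-4.8, -165.8, 161.3], [-1.5, -162.1, 170.4], [2.9, -158.2, 176.9]]
scene rail -80 25 [[-3.4, -83.5, 150.4], [-1.5, -79.9, 155.7], [1.5, -76.3, 161.9]]
scene rail -72 17 [[-3.9, -75.0, 151.7], [-1.5, -72.0, 156.6], [1.4, -69.2, 161.1]]
top carrier 160 10 [-19.9 -19.7 -19.2 -18.9 -18.9]
top carrier 170 13 [-19.2 -18.6 -18.1 -17.9 -17.5]
top carrier 180 10 [-17.9 -17.7 -17.6 -17.5 -17.1]
top carrier 190 28 [-20.2 -19.6 -17.1 -16.6 -11.7]
top carrier 200 10 [-16.7 -16.7 -16.5 -16.2 -16.2]
top carrier 212 9 [-16.5 -16.4 -16.  -15.6 -15.5]
top rail -80 13 [[-4.0, -83.9, 155.1], [-2.9, -81.1, 162.9], [1.0, -76.4, 165.4]]
top rail -72 11 [[-4.2, -74.6, 151.8], [-1.8, -71.7, 161.1], [5.3, -68.4, 161.7]]
```

View pics/scene3c.png

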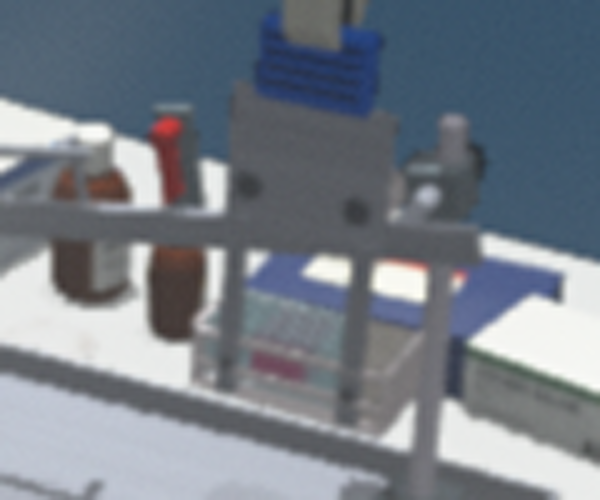

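The plate sits in front of the rail, its lower edge at crop y≈250. The slides are clear below it and the red gate is at (165,160). Lateral offset is within about 0.5 mm, so I'll lower by feel.

```bash
for i in 1; do python3 -m crank '[{"fingers":-1,"offset":[0,0.3,1],"roll":0},{"fingers":-1,"offset":[0,0.3,2],"roll":0},{"fingers":-1,"offset":[0,0.3,2],"roll":0}]'
python3 -m crank '[{"fingers":-1,"offset":[0,0,1],"roll":0},{"fingers":-1,"offset":[0,0,1.5],"roll":0},{"fingers":-1,"offset":[0,0,1.5],"roll":0}]'
python3 -m crank '[{"fingers":-1,"offset":[0,0,1],"roll":0},{"fingers":-1,"offset":[0,0,1],"roll":0},{"fingers":-1,"offset":[0,0,1],"roll":0}]'
done; python3 -c "
from h import *
s,p,R=st();print(stand(p).round(1),s['contact_force'].round(2),s['torque'].round(3))"
```

```text
time: 7.73
position: [0.6048, -0.1446, 0.2357]
tool_rot: [-2.113, -2.324, 0.0]
contact_force: [0.8, -0.6, -2.0]
gripper_width: 0.0117
finger_force: 12.0
time: 7.98
position: [0.6048, -0.1446, 0.2342]
tool_rot: [-2.113, -2.324, 0.0]
contact_force: [-0.1, 0.6, -3.0]
gripper_width: 0.0116
finger_force: 12.0
time: 8.23
position: [0.6048, -0.1446, 0.2333]
tool_rot: [-2.113, -2.324, 0.0]
contact_force: [0.6, -0.2, -2.4]
gripper_width: 0.012
finger_force: 12.0
[  -9.9 -124.7  233.3] [ 0.56 -0.17 -2.36] [-0.034 -0.098 -0.012]
```

```bash
python3 -m crank '[{"fingers":-1,"offset":[0,0,0.5],"roll":0},{"fingers":-1,"offset":[0,0,1],"roll":0},{"fingers":-1,"offset":[0,0,1],"roll":0}]'|grep -E "pos|cont"
python3 -m crank '[{"fingers":-1,"offset":[0,0,0.5],"roll":0},{"fingers":-1,"offset":[0,0,1],"roll":0},{"fingers":-1,"offset":[0,0,1],"roll":0}]'|grep -E "pos|cont"
python3 -c "
from h import *
s,p,R=st();print(stand(p).round(1),s['contact_force'].round(2),s['torque'].round(3))"
```

```text
position: [0.605, -0.1445, 0.233]
contact_force: [-1.1, 1.4, 0.2]
position: [0.6051, -0.1444, 0.2327]
contact_force: [-2.3, 2.2, 5.2]
[  -9.6 -124.5  232.7] [-2.31  2.17  5.24] [ 0.326  0.285 -0.011]
```

```bash
python3 -m crank '[{"fingers":-1,"offset":[0,-0.5,-0.6],"roll":0},{"fingers":-1,"offset":[0,-1.5,-0.6],"roll":0},{"fingers":-1,"offset":[0,-1.5,-0.6],"roll":0}]'|grep -E "pos|cont"
python3 -m crank '[{"fingers":-1,"offset":[0,0,0.5],"roll":0},{"fingers":-1,"offset":[0,0,1],"roll":0},{"fingers":-1,"offset":[0,0,1],"roll":0}]' 9|grep -E "pos|cont"
python3 -c "
from h import *
s,p,R=st();print(stand(p).round(1),s['contact_force'].round(2),s['torque'].round(3))"
```

```text
position: [0.6037, -0.1446, 0.2326]
contact_force: [0.2, 2.3, 5.0]
position: [0.6036, -0.1445, 0.2323]
contact_force: [-2.1, 2.7, 8.5]
[ -11.  -124.5  232.3] [-2.15  2.7   8.46] [ 0.461  0.299 -0.013]
```

```bash
python3 -m crank '[{"fingers":-1,"offset":[0,-0.3,-0.5],"roll":0},{"fingers":-1,"offset":[0,-0.5,-1],"roll":0},{"fingers":-1,"offset":[0,-0.5,-1],"roll":0}]' 6|grep -E "pos|cont|fing"
python3 -m crank '[{"fingers":-1,"offset":[0,0,0.5],"roll":0},{"fingers":-1,"offset":[0,0,1],"roll":0},{"fingers":-1,"offset":[0,0,1],"roll":0}]' 5|grep -E "pos|cont|fing"
python3 -c "
from h import *
s,p,R=st();print(stand(p).round(1),s['contact_force'].round(2),s['torque'].round(3))
for n in('scene',):
    p,d=arm.read_camera(n);cv2.imwrite(f'pics/{n}4.png',p)
    L=stand(world(n,d));h=cv2.cvtColor(p,cv2.COLOR_BGR2HSV)
    m=(d>0)&(h[...,1]>140)&(h[...,0]>100)&(h[...,0]<130)&(L[...,2]>200)&(L[...,2]<260)&(abs(L[...,1]+125)<60)&(L[...,0]<10)
    # pitch from plate: lowest/upper per y
    q=(d>0)&(L[...,0]>-24)&(L[...,0]<-8)&(abs(L[...,1]+122)<36)&(L[...,2]>195)&(L[...,2]<215)
    print(L[m][:,1].min(),L[m][:,1].max(),m.sum())
    for y0 in range(-150,-90,6):
        a=L[m&(abs(L[...,1]-y0)<3)]
        if len(a):print(y0,a[:,2].min().round(1),a[:,2].max().round(1))
    t=(d>0)&(L[...,0]>-45)&(L[...,0]<-8)&(abs(L[...,1]+122)<60)&(L[...,2]>70)&(L[...,2]<130)
    for y0 in range(-165,-78,8):
        a=L[t&(abs(L[...,1]-y0)<4)]
        if len(a):print('rack',y0,np.percentile(a[:,2],[2,98]).round(1))
"
```

```text
position: [0.6029, -0.1447, 0.2323]
contact_force: [-1.4, 2.2, 5.2]
finger_force: 6.0
position: [0.6028, -0.1446, 0.2314]
contact_force: [-2.3, 2.1, 6.4]
finger_force: 5.0
[ -11.9 -124.5  231.4] [-2.32  2.14  6.4 ] [0.386 0.205 0.039]
-146.07965434402055 -101.81911617846222 189
-144 221.4 249.2
-138 220.8 249.6
-132 220.4 248.5
-126 221.2 236.8
-120 220.2 235.7
-114 221.6 239.3
-108 220.5 249.1
-102 222.4 249.4
rack -165 [ 87.7 116.1]
rack -157 [ 87.2 126.7]
rack -149 [ 87.6 129. ]
rack -141 [ 87.2 117.8]
rack -133 [ 87.2 117.2]
rack -125 [ 88.1 117.9]
rack -117 [ 86.7 116.8]
rack -109 [ 88.4 116.1]
rack -101 [ 87.5 128.2]
rack -93 [ 88.  128.2]
rack -85 [ 86.8 116.4]
```

```bash
python3 -m crank '[{"fingers":-1,"offset":[0,-0.2,0],"roll":0},{"fingers":-1,"offset":[0,-0.3,0],"roll":0},{"fingers":-1,"offset":[0,-0.3,0],"roll":0}]' 3|grep -E "pos|cont|fing"
python3 -m crank '[{"fingers":-1,"offset":[0,0,0.5],"roll":0},{"fingers":-1,"offset":[0,0,1],"roll":0},{"fingers":-1,"offset":[0,0,1],"roll":0}]' 3|grep -E "pos|cont|fing"
python3 -m crank '[{"fingers":-1,"offset":[0,0,0.5],"roll":0},{"fingers":-1,"offset":[0,0,1],"roll":0},{"fingers":-1,"offset":[0,0,1],"roll":0}]' 3|grep -E "pos|cont|fing"
cat > pitch.py <<'E'
from h import *
s,p,R=st();t=stand(p);print(t.round(1),s['contact_force'].round(2),s['torque'].round(3))
p,d=arm.read_camera('scene');cv2.imwrite(f'pics/s{s["time"]:.1f}.png',p);L=stand(world('scene',d))
t=L[(d>0)&(L[...,0]>-45)&(L[...,0]<-8)&(abs(L[...,1]-t[1]-2)<60)&(L[...,2]>60)&(L[...,2]<150)]
b=[]
for k in range(-36,37,6):
    a=t[abs(t[:,1]-stand(st()[1])[1]-2-k)<3]
    if len(a)>3:b.append((k,a[:,2].min()))
b=np.array(b);print("rack bottom slope",np.polyfit(b[:,0],b[:,1],1).round(3),b[:,1].round(0), "y",np.percentile(t[:,1],[1,99]).round(1))
E
python3 pitch.py
```

```text
position: [0.6024, -0.1448, 0.2308]
contact_force: [-0.3, 1.9, 4.2]
finger_force: 3.0
position: [0.6024, -0.1448, 0.2297]
contact_force: [-1.3, 1.1, 4.0]
finger_force: 3.0
position: [0.6025, -0.1448, 0.2288]
contact_force: [-0.5, 2.2, 3.2]
finger_force: 3.0
[ -12.3 -124.7  228.8] [-0.54  2.24  3.2 ] [ 0.26   0.123 -0.037]
rack bottom slope [-4.2000e-02  8.6318e+01] [89. 87. 87. 87. 86. 86. 86. 86. 86. 86. 86. 85. 84.] y [-167.9  -84.8]
```

```bash
python3 -c "
from h import *
import glob
p=cv2.imread(sorted(glob.glob('pics/s8.*png')+glob.glob('pics/s9.*png')+glob.glob('pics/s1?.*png'))[-1]);cv2.imwrite('pics/v5.png',cv2.resize(p[150:250,310:430],None,fx=5,fy=5,interpolation=2))
p,d=arm.read_camera('scene');L=stand(world('scene',d));print(arm.sense()['position'])
q=(d>0)&(abs(L[...,1]+122)<34)&(L[...,0]>-24)&(L[...,0]<5)
for z in range(95,225,10):
    m=q&(abs(L[...,2]-z)<5);print(z,m.sum(),np.percentile(L[m][:,0],[2,50,98]).round(1))
"
```

```text
[ 0.60250126 -0.14483119  0.22879554]
95 123 [-18.3 -14.9 -10.4]
105 118 [-18.5 -13.8 -10.3]
115 223 [-17.8 -11.8   4.3]
125 43 [-18.2 -15.9 -13.2]
135 47 [-17.3 -15.3 -13.9]
145 45 [-17.5 -15.1 -12.8]
155 56 [-17.  -14.9  -1.4]
165 155 [-16.8 -14.3  -0.9]
175 150 [-18.  -14.5  -1.8]
185 165 [-18.5 -14.3  -2.8]
195 157 [-16.1 -13.6 -11.4]
205 159 [-15.7 -13.7 -11.5]
215 145 [-18.  -13.9 -11.5]
```

View pics/v5.png

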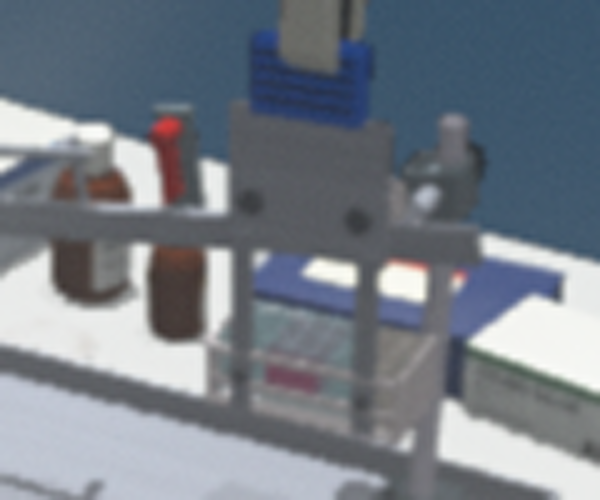

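The plate is now vertical and the hook is on the rail. The bolts at (250,203) and (357,220) show the front has begun to pitch down. I'll continue lowering gently.

```bash
python3 -m crank '[{"fingers":-1,"offset":[0,0,0.5],"roll":0},{"fingers":-1,"offset":[0,0,1],"roll":0},{"fingers":-1,"offset":[0,0,1],"roll":0}]' 3|grep -E "pos|cont"
python3 -m crank '[{"fingers":-1,"offset":[0,0,0.5],"roll":0},{"fingers":-1,"offset":[0,0,1],"roll":0},{"fingers":-1,"offset":[0,0,1],"roll":0}]' 3|grep -E "pos|cont"
python3 pitch.py
```

```text
position: [0.6025, -0.1448, 0.2279]
contact_force: [-1.4, 1.6, 3.7]
position: [0.6025, -0.1448, 0.2268]
contact_force: [-1.6, 1.6, 3.6]
[ -12.2 -124.7  226.8] [-1.63  1.61  3.63] [0.227 0.132 0.031]
rack bottom slope [-5.5000e-02  8.6226e+01] [89. 87. 88. 88. 86. 87. 86. 86. 85. 84. 85. 84. 85.] y [-169.9  -87.1]
```

```bash
python3 -m crank '[{"fingers":-1,"offset":[1,0,0],"roll":0},{"fingers":-1,"offset":[2,0,0],"roll":0},{"fingers":-1,"offset":[3,0,0],"roll":0},{"fingers":-1,"offset":[3,0,0],"roll":0}]' 3|grep -E "pos|cont"
python3 -m crank '[{"fingers":-1,"offset":[1,0,0],"roll":0},{"fingers":-1,"offset":[2,0,0],"roll":0},{"fingers":-1,"offset":[3,0,0],"roll":0},{"fingers":-1,"offset":[3,0,0],"roll":0}]' 3|grep -E "pos|cont"
python3 pitch.py
```

```text
position: [0.6021, -0.1417, 0.2262]
contact_force: [-0.1, 0.8, -1.4]
position: [0.6018, -0.1386, 0.2266]
contact_force: [0.2, 0.3, -2.7]
[ -12.3 -118.5  226.6] [ 0.18  0.3  -2.66] [-0.052 -0.082 -0.026]
rack bottom slope [-2.90e-02  8.59e+01] [88. 88. 88. 86. 85. 86. 85. 83. 84. 84. 84. 84. 91.] y [-166.7  -83.2]
```

```bash
python3 -m crank '[{"fingers":-1,"offset":[1,0,0.5],"roll":0},{"fingers":-1,"offset":[2,0,1],"roll":0},{"fingers":-1,"offset":[3,0,1.5],"roll":0},{"fingers":-1,"offset":[3,0,1.5],"roll":0}]' 3|grep -E "pos|cont"
python3 -m crank '[{"fingers":-1,"offset":[1,0,0.5],"roll":0},{"fingers":-1,"offset":[2,0,1],"roll":0},{"fingers":-1,"offset":[3,0,1.5],"roll":0},{"fingers":-1,"offset":[3,0,1.5],"roll":0}]' 3|grep -E "pos|cont"
python3 pitch.py
```

```text
position: [0.6016, -0.1356, 0.2254]
contact_force: [0.7, 0.7, -1.9]
position: [0.6015, -0.1326, 0.2243]
contact_force: [-0.1, 0.1, 1.1]
[ -12.1 -112.5  224.3] [-0.1   0.15  1.07] [0.123 0.003 0.053]
rack bottom slope [3.2000e-02 8.4417e+01] [ 86.  87.  84.  85.  82.  84.  81.  81.  82.  79.  80. 102.] y [-167.6  -84.6]
```

```bash
python3 -m crank '[{"fingers":-1,"offset":[1,0,0.5],"roll":0},{"fingers":-1,"offset":[2,0,1],"roll":0},{"fingers":-1,"offset":[3,0,1.5],"roll":0},{"fingers":-1,"offset":[3,0,1.5],"roll":0}]' 3|grep -E "pos|cont"
python3 -m crank '[{"fingers":-1,"offset":[1,0,0.5],"roll":0},{"fingers":-1,"offset":[2,0,1],"roll":0},{"fingers":-1,"offset":[3,0,1],"roll":0},{"fingers":-1,"offset":[3,0,1],"roll":0}]' 3|grep -E "pos|cont"
sed -i 's/len(a)>3/len(a)>3 and a[:,2].min()<95/' pitch.py; python3 pitch.py
```

```text
position: [0.6013, -0.1297, 0.223]
contact_force: [-1.4, 1.0, 4.4]
position: [0.6008, -0.1266, 0.2215]
contact_force: [-1.8, 0.8, 5.5]
[ -12.2 -106.5  221.5] [-1.82  0.81  5.48] [0.135 0.174 0.008]
rack bottom slope [-5.0000e-02  8.1559e+01] [86. 84. 83. 83. 81. 80. 80. 79. 76. 77. 90.] y [-163.7  -83.1]
```

```bash
python3 -m crank '[{"fingers":-1,"offset":[0,-0.3,-0.8],"roll":0},{"fingers":-0.66,"offset":[0,-0.5,-0.8],"roll":0},{"fingers":-0.66,"offset":[0,-0.5,-4],"roll":0},{"fingers":-0.8,"offset":[2,-0.5,-6],"roll":0},{"fingers":-1,"offset":[4,-0.5,-6.5],"roll":0}]' 6
python3 -m crank '[{"fingers":-1,"offset":[0,0,0],"roll":0},{"fingers":-1,"offset":[0,0,0],"roll":0}]' 6
python3 pitch.py
```

```text
time: 13.75
position: [0.6, -0.123, 0.2279]
tool_rot: [-2.114, -2.324, 0.0]
contact_force: [-0.7, 0.6, -2.4]
gripper_width: 0.0116
finger_force: 6.0
time: 13.92
position: [0.5998, -0.1227, 0.2275]
tool_rot: [-2.113, -2.324, 0.0]
contact_force: [1.2, 0.3, -3.1]
gripper_width: 0.012
finger_force: 6.0
[ -12.9 -102.5  227.5] [ 1.2   0.31 -3.14] [-0.059 -0.027  0.034]
rack bottom slope [-0.175 79.245] [87. 84. 84. 83. 81. 79. 79. 78. 77. 77. 75. 74.] y [-153.1  -69.9]
```

Pitch is now −0.175 rad, matching the slope, and the grip is higher on the handle. I'll unload slightly onto the rail and push down-slope.

```bash
python3 -m crank '[{"fingers":-1,"offset":[0,0,0.4],"roll":0},{"fingers":-1,"offset":[0,0,0.8],"roll":0},{"fingers":-1,"offset":[0,0,0.8],"roll":0}]' 8|grep -E "pos|cont"
python3 -m crank '[{"fingers":-1,"offset":[2,0,0.5],"roll":0},{"fingers":-1,"offset":[4,0,1],"roll":0},{"fingers":-1,"offset":[6,0,1.5],"roll":0},{"fingers":-1,"offset":[6,0,1.5],"roll":0}]' 8|grep -E "pos|cont"
```

```text
position: [0.6, -0.123, 0.2273]
contact_force: [-0.9, -0.2, -1.6]
position: [0.5997, -0.1175, 0.2265]
contact_force: [-1.8, -3.4, 3.6]
```

```bash
python3 -m crank '[{"fingers":-1,"offset":[3,-0.3,0],"roll":0},{"fingers":-1,"offset":[6,-0.3,0.5],"roll":0},{"fingers":-1,"offset":[9,-0.3,1],"roll":0},{"fingers":-1,"offset":[12,-0.3,1.5],"roll":0},{"fingers":-1,"offset":[12,-0.3,1.5],"roll":0}]' 8|grep -E "pos|cont"
python3 pitch.py
```

```text
position: [0.5987, -0.1057, 0.226]
contact_force: [-1.5, -4.1, 7.5]
[-12.4 -85.5 226. ] [-1.47 -4.11  7.46] [-0.737  0.146  0.012]
rack bottom slope [-0.09  78.428] [85. 83. 82. 80. 78. 76. 75. 75. 74. 73. 89.] y [-142.2  -60.6]
```

The pitch grew to about 0.22 because the gate holds the front roller while the grip moves ahead. I'll back off to restore the pitch, then grip firmer for torsional hold.

```bash
python3 -m crank '[{"fingers":-1,"offset":[-2,0,-0.3],"roll":0},{"fingers":-1,"offset":[-4,0,-0.6],"roll":0},{"fingers":-1,"offset":[-6,0,-0.8],"roll":0},{"fingers":-1,"offset":[-7,0,-0.8],"roll":0},{"fingers":-1,"offset":[-7,0,-0.8],"roll":0}]' 5|grep -E "pos|cont"
python3 pitch.py
```

```text
position: [0.5986, -0.1117, 0.2249]
contact_force: [-0.2, 1.4, 4.2]
[-13.1 -91.4 224.9] [-0.23  1.37  4.24] [ 0.142  0.073 -0.054]
rack bottom slope [-0.16  76.645] [82. 82. 80. 79. 80. 77. 76. 77. 75. 73. 73. 72.] y [-142.8  -59.2]
```

```bash
python3 -m crank '[{"fingers":-1,"offset":[0,0,-0.3],"roll":0},{"fingers":-1,"offset":[0,0,-0.3],"roll":0}]' 28|grep -E "pos|cont"
python3 -m crank '[{"fingers":-1,"offset":[2,0,0.3],"roll":0},{"fingers":-1,"offset":[4,0,0.6],"roll":0},{"fingers":-1,"offset":[6,0,0.9],"roll":0},{"fingers":-1,"offset":[6,0,0.9],"roll":0}]' 28|grep -E "pos|cont"
python3 pitch.py
```

```text
position: [0.5986, -0.1119, 0.225]
contact_force: [0.2, 0.5, 2.4]
position: [0.5985, -0.1074, 0.2254]
contact_force: [-0.3, -3.9, 5.6]
[-12.7 -87.1 225.4] [-0.3  -3.91  5.57] [-0.865  0.128 -0.01 ]
rack bottom slope [-0.216 75.919] [84. 82. 81. 80. 78. 76. 77. 74. 73. 72. 70.] y [-143.   -59.1]
```

```bash
python3 -m crank '[{"fingers":-1,"offset":[-2,0,0.2],"roll":0},{"fingers":-1,"offset":[-4,0,0.4],"roll":0},{"fingers":-1,"offset":[-6,0,0.4],"roll":0},{"fingers":-1,"offset":[-6,0,0.4],"roll":0},{"fingers":-1,"offset":[-6,0,0.4],"roll":0}]' 6|grep -E "pos|cont"
python3 pitch.py
python3 -m crank '[{"fingers":-1,"offset":[0,0,0],"roll":0},{"fingers":-1,"offset":[0,0,0],"roll":0}]' 45|grep -E "pos|cont|rot"
python3 -m crank '[{"fingers":-1,"offset":[2,0,0.3],"roll":0},{"fingers":-1,"offset":[4,0,0.6],"roll":0},{"fingers":-1,"offset":[6,0,0.9],"roll":0},{"fingers":-1,"offset":[6,0,0.9],"roll":0}]' 45|grep -E "pos|cont|rot"
python3 pitch.py
```

```text
position: [0.5986, -0.1116, 0.2245]
contact_force: [-1.0, 1.2, 6.9]
[-13.1 -91.3 224.5] [-1.02  1.24  6.9 ] [ 0.098  0.265 -0.06 ]
rack bottom slope [-0.141 77.02 ] [83. 82. 80. 80. 79. 77. 76. 77. 74. 72. 73. 77.] y [-142.9  -59.3]
position: [0.5986, -0.1116, 0.2246]
tool_rot: [-2.113, -2.325, -0.001]
contact_force: [-1.6, -0.3, 7.7]
position: [0.5984, -0.1073, 0.2241]
tool_rot: [2.112, 2.322, -0.001]
contact_force: [-2.1, -4.5, 6.9]
[-12.8 -86.9 224.1] [-2.06 -4.55  6.92] [-0.855  0.157 -0.044]
rack bottom slope [-3.6000e-02  7.7741e+01] [82. 80. 79. 80. 78. 76. 76. 75. 73. 71. 73. 91.] y [-141.1  -57.5]
```

```bash
sed -i 's/a\[:,2\].min()<95/a[:,2].min()<88/' pitch.py
python3 -m crank '[{"fingers":-1,"offset":[2,0,0],"roll":0},{"fingers":-1,"offset":[4,0,0.3],"roll":0},{"fingers":-1,"offset":[6,0,0.6],"roll":0},{"fingers":-1,"offset":[8,0,1],"roll":0},{"fingers":-1,"offset":[8,0,1],"roll":0}]' 45|grep -E "pos|cont|rot"
python3 pitch.py
```

```text
position: [0.5978, -0.0997, 0.2233]
tool_rot: [2.112, 2.321, -0.002]
contact_force: [-0.6, -5.4, 7.2]
[-12.8 -79.3 223.3] [-0.63 -5.44  7.24] [-1.024  0.166 -0.099]
rack bottom slope [-0.172 74.59 ] [80. 80. 80. 77. 77. 76. 74. 74. 72. 70. 71.] y [-134.9  -51. ]
```

```bash

python3 -m crank '[{"fingers":-1,"offset":[3,0,0.3],"roll":0},{"fingers":-1,"offset":[6,0,0.7],"roll":0},{"fingers":-1,"offset":[9,0,1.2],"roll":0},{"fingers":-1,"offset":[12,0,1.7],"roll":0},{"fingers":-1,"offset":[12,0,1.7],"roll":0}]' 45|grep -E "pos|cont"
python3 pitch.py
```

```text
position: [0.5966, -0.0876, 0.2215]
contact_force: [-0.6, -4.6, 6.6]
[-12.9 -67.2 221.5] [-0.63 -4.55  6.62] [-1.027  0.073 -0.017]
rack bottom slope [-0.196 72.664] [79. 78. 79. 77. 75. 72. 74. 71. 71. 70. 67.] y [-123.2  -39.2]
```

```bash

python3 -m crank '[{"fingers":-1,"offset":[3,0,0.5],"roll":0},{"fingers":-1,"offset":[6,0,1],"roll":0},{"fingers":-1,"offset":[9,0,1.5],"roll":0},{"fingers":-1,"offset":[12,0,2],"roll":0},{"fingers":-1,"offset":[12,0,2],"roll":0}]' 45|grep -E "pos|cont"
python3 pitch.py
```

```text
position: [0.5948, -0.0737, 0.2181]
contact_force: [-0.9, -0.2, 4.7]
[-13.3 -53.2 218.1] [-0.9  -0.16  4.66] [0.019 0.02  0.007]
rack bottom slope [-0.146 70.365] [76. 76. 74. 73. 71. 71. 69. 69. 68. 66. 67. 69.] y [-104.5  -21.1]
```

```bash
python3 -c "
from h import *
p,d=arm.read_camera('scene');cv2.imwrite('pics/v6.png',cv2.resize(p[140:260,280:430],None,fx=5,fy=5,interpolation=2))"
```

```text
(no output)
```

View pics/v6.png

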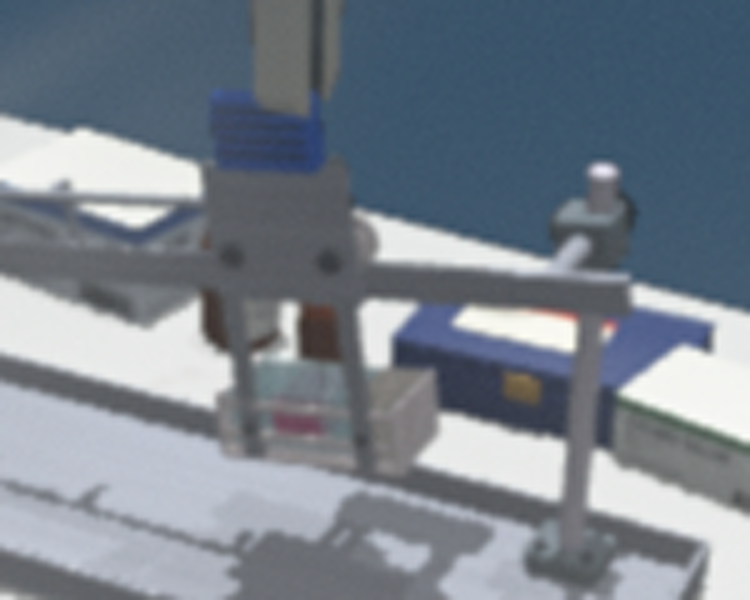

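The front roller is past the gate. The carrier is on the rail with the plate spanning crop x 205–350 and the rear roller visible at (362,240). I'll push on through for the rear roller.

```bash

python3 -m crank '[{"fingers":-1,"offset":[3,0,0.4],"roll":0},{"fingers":-1,"offset":[6,0,0.9],"roll":0},{"fingers":-1,"offset":[9,0,1.4],"roll":0},{"fingers":-1,"offset":[12,0,1.9],"roll":0},{"fingers":-1,"offset":[12,0,1.9],"roll":0}]' 45|grep -E "pos|cont"
python3 -m crank '[{"fingers":-1,"offset":[3,0,0.5],"roll":0},{"fingers":-1,"offset":[6,0,1],"roll":0},{"fingers":-1,"offset":[9,0,1.5],"roll":0},{"fingers":-1,"offset":[12,0,2],"roll":0},{"fingers":-1,"offset":[12,0,2],"roll":0}]' 45|grep -E "pos|cont"
python3 pitch.py
```

```text
position: [0.5938, -0.0618, 0.2163]
contact_force: [-0.5, -1.9, 3.5]
position: [0.5925, -0.0495, 0.2141]
contact_force: [-0.3, -2.7, 2.1]
[-13.4 -28.8 214.1] [-0.27 -2.71  2.13] [-0.424 -0.113 -0.055]
rack bottom slope [-0.094 67.181] [73. 71. 69. 69. 68. 66. 67. 66. 64. 62. 62. 72.] y [-81.2   2.5]
```

```bash

python3 -m crank '[{"fingers":-1,"offset":[3,0,0.5],"roll":0},{"fingers":-1,"offset":[6,0,1],"roll":0},{"fingers":-1,"offset":[9,0,1.5],"roll":0},{"fingers":-1,"offset":[12,0,2],"roll":0},{"fingers":-1,"offset":[12,0,2],"roll":0}]' 45|grep -E "pos|cont"
python3 -m crank '[{"fingers":-1,"offset":[3,0,0.5],"roll":0},{"fingers":-1,"offset":[6,0,1],"roll":0},{"fingers":-1,"offset":[9,0,1.5],"roll":0},{"fingers":-1,"offset":[12,0,2],"roll":0},{"fingers":-1,"offset":[12,0,2],"roll":0}]' 45|grep -E "pos|cont"
python3 pitch.py
```

```text
position: [0.5913, -0.0373, 0.2121]
contact_force: [0.4, -0.8, 0.8]
position: [0.5902, -0.0252, 0.21]
contact_force: [0.4, 0.3, -0.4]
[-13.5  -4.5 210. ] [ 0.39  0.31 -0.4 ] [ 0.089 -0.116  0.032]
rack bottom slope [-0.117 63.265] [68. 67. 67. 66. 64. 63. 63. 61. 60. 61. 60. 63.] y [-55.7  28.2]
```

```bash

python3 -m crank '[{"fingers":-1,"offset":[3,0,0.6],"roll":0},{"fingers":-1,"offset":[6,0,1.2],"roll":0},{"fingers":-1,"offset":[9,0,1.8],"roll":0},{"fingers":-1,"offset":[13,0,2.5],"roll":0},{"fingers":-1,"offset":[13,0,2.5],"roll":0}]' 10|grep -E "pos|cont"
python3 pitch.py
python3 -c "
from h import *
p,d=arm.read_camera('scene');L=stand(world('scene',d));h=cv2.cvtColor(p,cv2.COLOR_BGR2HSV)
r=(d>0)&(h[...,1]>130)&((h[...,0]<8)|(h[...,0]>172))&(L[...,2]>150)&(L[...,2]<230)&(abs(L[...,0])<30)
print(r.sum(),L[r].min(0).round(1) if r.any() else 0,L[r].max(0).round(1) if r.any() else 0)
cv2.imwrite('pics/v7.png',cv2.resize(p[140:260,270:420],None,fx=5,fy=5,interpolation=2))"
```

```text
position: [0.5889, -0.0125, 0.2079]
contact_force: [-0.5, 1.1, 0.8]
[-13.6   8.3 207.9] [-0.53  1.1   0.76] [0.13  0.075 0.023]
rack bottom slope [-0.077 62.203] [67. 65. 65. 62. 63. 62. 62. 61. 60. 62. 61. 62.] y [-43.   41.5]
32 [ -6.8 -61.  167.3] [  5.6 -54.2 195.5]
```

View pics/v7.png

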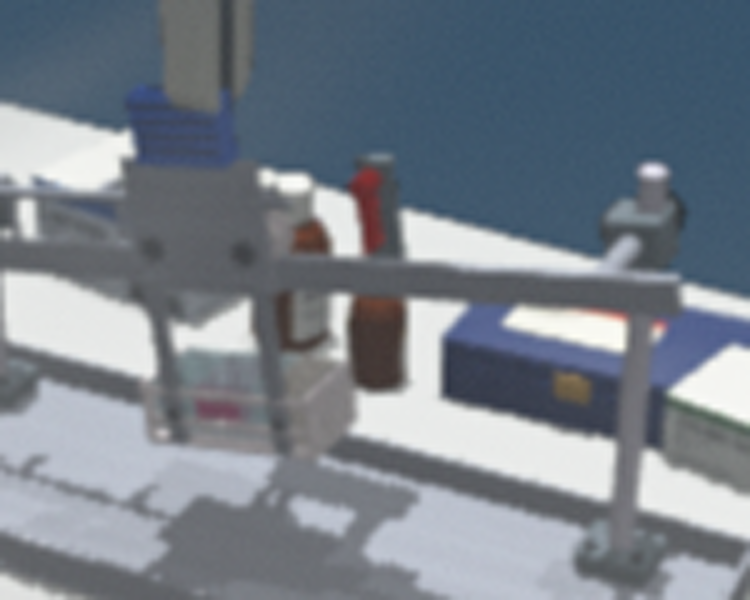

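The gate hangs closed behind the carrier (red flap at (368,210), y≈−60…−54 mm), so I'll release.

```bash

python3 -m crank '[{"fingers":-1,"offset":[0,0,0],"roll":0},{"fingers":-0.5,"offset":[0,0,0],"roll":0},{"fingers":-0.4,"offset":[0,0,0],"roll":0},{"fingers":-0.4,"offset":[0,0,0],"roll":0},{"fingers":-0.4,"offset":[0,0,0],"roll":0}]' 3
python3 -m crank '[{"fingers":-0.4,"offset":[0,0,-10],"roll":0},{"fingers":-0.4,"offset":[0,0,-25],"roll":0},{"fingers":-0.4,"offset":[0,0,-45],"roll":0},{"fingers":-0.4,"offset":[0,0,-65],"roll":0},{"fingers":-0.4,"offset":[0,0,-80],"roll":0}]'|grep -E "pos|cont"
python3 pitch.py
```

```text
time: 21.2
position: [0.5893, -0.0137, 0.208]
tool_rot: [2.114, 2.324, 0.0]
contact_force: [-0.4, -0.6, 0.1]
gripper_width: 0.0275
finger_force: 0.0
position: [0.5897, -0.0136, 0.2906]
contact_force: [0.5, 0.5, 0.1]
[-12.9   7.1 290.6] [0.45 0.54 0.14] [-0.046 -0.067  0.001]
rack bottom slope [2.3000e-02 6.0962e+01] [61. 61. 61. 60. 60. 62. 61. 61. 63.] y [-3.6 68.7]
```

```bash

python3 -m crank '[{"fingers":-0.4,"offset":[-10,-20,-5],"roll":0},{"fingers":-0.4,"offset":[-30,-50,-10],"roll":0},{"fingers":-0.4,"offset":[-60,-80,-10],"roll":0},{"fingers":-0.4,"offset":[-90,-110,-10],"roll":0},{"fingers":-0.4,"offset":[-120,-140,-10],"roll":0}]'|grep -E "pos|cont"
for i in 1 2 3 4; do python3 -m crank '[{"fingers":-0.4,"offset":[0,0,0],"roll":0},{"fingers":-0.4,"offset":[0,0,0],"roll":0},{"fingers":-0.4,"offset":[0,0,0],"roll":0},{"fingers":-0.4,"offset":[0,0,0],"roll":0},{"fingers":-0.4,"offset":[0,0,0],"roll":0}]'|grep time
python3 -c "
from h import *
p,d=arm.read_camera('scene');L=stand(world('scene',d))
m=(d>0)&(L[...,0]>-45)&(L[...,0]<-8)&(abs(L[...,1]-70)<130)&(L[...,2]>40)&(L[...,2]<95);print(np.percentile(L[m],[1,99],axis=0).round(1).tolist())
cv2.imwrite('pics/v8.png',cv2.resize(p[130:280,220:420],None,fx=4,fy=4,interpolation=2))"; done
```

```text
position: [0.4614, -0.1452, 0.2981]
contact_force: [0.4, -1.6, 0.7]
time: 22.5
[[-18.4, 49.3, 41.9], [-8.6, 133.0, 93.7]]
time: 22.97
[[-19.0, 55.8, 42.1], [-8.5, 140.0, 92.7]]
time: 23.43
[[-19.4, 56.2, 41.0], [-8.4, 139.9, 93.4]]
time: 23.9
[[-19.6, 56.3, 41.4], [-8.2, 139.8, 93.1]]
```

View pics/v8.png

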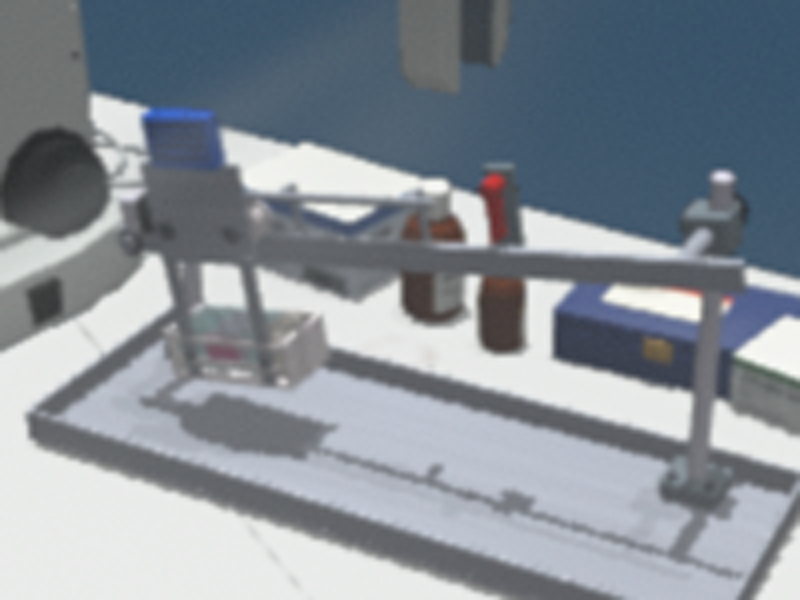

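The rack rests at the low end, with the grip at crop (183,138) and the saddle at y≈110 mm. It is stationary, the gate hangs closed at (495,205), and the gripper is clear.

```bash
python3 -c "
from rig import arm
print(arm.sign_off())"
```

```text
the job is handed in; nothing more can be done
None
```

The slide rack rolled through the red gate and is resting still against the rubber stop, gate closed behind it and gripper clear; wrist readings during the push implied about 10–11 N on the rail, and I handed in at about 24 s.

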